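# Close the air cleaner's filter bay and set its fan dial

## Task

Put the filter cover back on the desk air cleaner: hook the cover's blue lip under the ledge at the lower edge of the filter bay while the cover's other end is still raised, then swing it down until the black latch snaps over its far edge and it lies flush. After that, turn the fan dial to the green mark, let go, and leave the things on the desk where they are.

Things in the scene. Friction and masses are not known exactly. Their poses are not given: they have to be found in the camera images.
- air_cleaner: White desk air cleaner, fixed: a slab 190 x 200 mm, 40 mm thick, on a grey foot. Its top face slopes 25 degrees, the low edge toward the robot; the filter bay is on the left, the fan dial on the right. Origin on the desk under the slab's middle; z up, x level toward the high edge. Turned up to 0.25 rad either way.
- bay: The air cleaner's top face. Origin: centre of the filter bay's mouth, in the face, 85 mm above the desk. z square out of the face (leans 25 degrees to the robot), x up the slope, y left. In its frame (mm): slab x -95..95, y -132..68; bay mouth x -56.5..58, y -49..49. Fixed.
- bay_ledge (a point): Middle of the inner lower edge of the grey ledge at the bay's low end, bay (-56.5, 0, -3.5) mm; axes as the bay's. The ledge (bay z -3.5..0) covers x -71..-56.5; the slot under it is open down to bay z -30, its end wall is at bay x -71. The cover's lip belongs in there.
- bay_seat (a point): Where the closed cover's origin lies (2 mm of play along x, 4 along y), bay (0, 0, -9) mm; axes as the bay's and as the closed cover's, whose top is then flush with the face. Two side rails (bay |y| 37..49, x -45..58) carry it at bay z -9; the filter lies lower, below z -16.
- cover: Loose white filter cover, 110 to 180 g, flat on the desk left or right of the air cleaner. Origin: centre of the plate's underside; z up, x from blue lip to far edge. Plate x -55..46, y -45..45 mm, 9 thick. Lip and plate are longer (122 mm) than the bay's mouth: it goes in lip first, tilted (8 to 20 degrees steeper than the face works well).
- rib (a point): Middle of the cover's blue upright grip rib, cover (0, 0, 21) mm; axes as the cover's. Rib: 10 mm thick along x, 44 mm long along y, from 9 to 33 mm above the underside.
- lip (a point): Middle of the tip of the cover's blue lip, cover (-67, 0, 2) mm; axes as the cover's. The lip: cover x -67..-55, y -35..35, z 0..4 mm.
- far_edge (a point): Middle of the cover's far edge, on the underside, cover (55, 0, 0) mm; axes as the cover's. The far strip, x 46..55, is 4 mm thick; the latch grips over it.
- latch (a joint): Black spring latch, 32 mm wide, mid of the bay's high-end wall, sliding along bay x. 0 = out (rest), up to 0.008 m pushed back. Nose tip at bay x 50, underside at z -4, 45 degree ramp above it to 6 mm over the face. The far edge, pressed down with about 10 N (20 N at the rib), pushes it back 5 to 7 mm; it then springs out over the edge.
- fan_dial (a joint): Fan dial, rad; clockwise seen from above is positive. Six clicks 0.436 rad (25 degrees) apart: 0 = off, 0.436, 0.873, 1.309 = green mark (wanted), 1.745, 2.182. Starts at off or the first click. Springs into the nearest click when let go; 0.1 to 0.2 N m takes it over.
- dial_grip (a point): On the dial's axis, 16 mm above the face, bay (-15, -90, 16) mm; axes as the bay's. Black disc 44 mm across with a bar handle over it, 42 mm long, 10 thick, from 6 to 26 mm above the face, white line at its pointing end. At dial value q the bar points at angle 1.091 - q from bay x toward bay y.
- calculator: White pocket calculator, 140 x 70 x 14 mm, loose, flat on the desk on the other side from the cover. Origin at the centre of its underside. To be left alone.
- clock: Small dark cube clock, 45 x 60 x 58 mm, loose, behind the air cleaner. Origin at the centre of its underside. To be left alone.
- ink: Square dark blue ink bottle, 54 x 54 x 62 mm, loose, behind and right of the air cleaner. Origin at the centre of its underside. To be left alone.
- pad: Yellow note pad, 50 x 76 x 13 mm, loose, left of the air cleaner. Origin at the centre of its underside. To be left alone.

How it is judged (in metres and radians):
On the way, in this order (a step that is already met when the one before it is completed fails the run):
1. the cover's lip is hooked under the ledge while its far end is still raised (x of lip in the frame of bay between -0.073 and -0.0585 m and z of lip in the frame of bay between -0.032 and -0.0035 m and z of far_edge in the frame of bay above 0.006 m), for 0.05 s.
2. the cover lies flush with the latch snapped over its far edge (z of far_edge in the frame of bay below -0.0065 m and x of lip in the frame of bay below -0.0585 m and z of lip in the frame of bay below -0.0055 m and angle between the z axis of cover and the z axis of bay, either way round below 0.04 rad and value of joint latch below 0.002 m), for 0.2 s.
3. the fan dial stands at the green mark (value of joint fan_dial between 1.2 and 1.42 rad), for 0.2 s.
At the end, for the whole second after the job is handed in: The cover lies at rest in the bay, parallel to the slab within 0.04 rad, its lip under the ledge (lip tip at bay x < -58.5 mm, z < -5.5 mm) and its far edge down (underside below bay z = -6.5 mm), the latch out over it (latch < 2 mm); the fan dial rests at the green mark (1.20 to 1.42 rad) (all of step 2 and all of step 3 and linear speed of cover below 0.01 m/s); the robot touches nothing.
It fails at once if a bystander (calculator, clock, ink bottle or note pad) is moved more than 25 mm (distance of any of calculator, clock, ink, pad from where it was at the start of the episode above 0.025 m).
It also fails if it takes over 48 s, if anything falls off the work surface, if the arm or the gripper's body presses on something with over 40 N, if the wrist force passes 120 N, or if a joint passes its speed limit or range.

## Robot

A 6-joint arm with a two-finger parallel gripper is mounted at the origin on a cart in front of the work surface, level with it; the furniture and walls round the work are solid. World frame = base frame: x ahead of the robot, y to its left, z up, the work surface at z = 0. Lengths are in m, angles in degrees, forces in N, time in s.
With the tool pointing down it reaches from about 0.3 to 0.85 m from the base axis. Payload 5.4 kg.
Tool frame: the origin (TCP) lies at the very end of the fingers, on their centre line; the grasp point (between the pads) lies 19 mm behind it; z points along the fingers, y is the direction in which the jaws open and shut (so a half turn about z gives the same grasp; the last joint's range is limited). The gripper opens to 85 mm and grips with 20 to 120 N. Pads are 22 mm wide; open, the fingers measure 114 mm over their backs; the gripper's body (76 mm by 85 mm) begins 54 mm behind the grasp point. The pads swing forward as they close: fully open they stand 13 mm farther back than shut.
Start: joints at [60.957, 9.076, 91.501, -0, 79.423, -12.038], TCP at [0.168, 0.55, 0.201] pointing down, gripper open.
Joint ranges: [-166.64, 166.64], [-54.1, 131.32], [10.49, 154.53], [-73.88, 253.88], [9.74, 151.15], [-171.62, 171.62]. Speed limits (degrees/s): [147.25, 147.25, 180, 180, 180, 180].

## Interface

Orientations are given as [roll, pitch, yaw] about the fixed x, y, z axes, in that order (R = Rz(yaw) Ry(pitch) Rx(roll)).
In Python, from rig import env, imaging, job gives the robot as it stands. The module is installed in compiled form; this text tells all that it offers.
- The arm moves only by the tool send_rows, never from a script. Its argument "plan" is one flat list of numbers, 7 for each row, row after row: the shift along the tool's x, y, z each as a share of 20 mm, from -1 to 1, then the turn, a rotation vector about the tool's x, y, z each as a share of 0.08 rad, from -1 to 1, then the opening, from -1 (shut) to 1 (fully open). In form: [tx, ty, tz, ax, ay, az, claw, tx, ty, tz, ax, ay, az, claw, ...]. A call has 1 to 8 rows; each row shifts and turns the commanded pose from where the row before left it, along the tool's axes as they then stand; what a row does not reach is not made up. A row lasts 1/12 s, in which the tool goes at most 41.7 mm and 7.16 degrees, less where a joint would pass 70% of its speed; a pose out of reach is approached as far as the arm can. A call with a number of a shift or a turn outside -1 to 1 is refused whole. A call with a gripper value outside its range is refused whole. The fingers move at their own pace and stop on an object; the grip force is fixed at half the most. Time passes only in rows, so rows that do not move let the fingers close. It gives the time, the measured TCP pose, the force and the opening at its end, in the units of the state.
- env.observe(): the state, without advancing time (a new reading comes with each control period).
- imaging.grab_frame(name): name is "side" or "top"; returns the picture (480x640x3 uint8, red, green, blue); there is no depth.
- imaging.camera_info(name): a dict with "vertical_fov" (degrees; the focal length in pixels is half the picture's height over the tangent of half this angle, whatever the lens; pixels are square), "cx", "cy" (the principal point, pixels), "camera_from_world" (4x4, takes a point from world to camera coordinates). Camera axes: x right, y down, z forward; pixel columns grow to the right and rows downward; lengths in m; the calibration is good to about 2 mm. A picture is of the moment at which its call begins. camera_info takes no time and is no camera call.
- job.job_done(): hands the job in, once; it reports no verdict.
The state is a dict: "time_s": time; "joints": joint angles; "joint_vel": joint speeds; "joint_torque": joint torques, N m; "ee_pos": TCP position; "orientation": TCP orientation; "contact_force": force on the tool from outside, world axes, zero at the start; "torque": the same for the moment, N m; "width": opening from 0.0 (shut) to 1.0 (fully open).
Only numpy, scipy, OpenCV 4.12 (cv2) and the standard library are available. Lean on these libraries where they do the work, as an engineer would, in place of code of your own. Each camera call takes 0.05 s, during which the arm holds its last target. There are 200 camera calls.

## Working session

There is one attempt and no reset: what is moved stays moved. The work goes in short steps, Python scripts to look and compute and a tool call to move; the robot and the scene stay as the last step left them, time stands still between calls to the robot, and variables do not carry over. Pictures are saved under pics/ and viewed, on a budget of 10 in all, crops included, one or two more only if the job needs it, and the job is handed in when it is done.

Besides the shell and the picture viewer there is one more tool, called after ">>>" as a command line: name --argument value ..., lists and objects as JSON in quotes. send_rows: Moves the arm, as the interface text tells. Shift numbers are shares of 20 mm and turn numbers shares of 0.08 rad, none past 1 either way. Its arguments: {"type":"object","properties":{"plan":{"type":"array"}},"required":["plan"]}

```bash
mkdir -p pics
python3 - <<'E'
from rig import env, imaging, job
import cv2,json
for n in("top","side"):
    im=imaging.grab_frame(n); cv2.imwrite(f"pics/{n}0.png",im[:,:,::-1])
    c=imaging.camera_info(n); print(n,c)
print(env.observe())
E
```

```text
top {'vertical_fov': 50.67866762099187, 'cx': 317.1438945804368, 'cy': 236.55045091520793, 'camera_from_world': array([[-1.22125870e-02, -9.99924960e-01, -9.63338269e-04,
         2.16727537e-02],
       [-9.91127769e-01,  1.22326484e-02, -1.32348433e-01,
         5.62867733e-01],
       [ 1.32350286e-01, -6.61525444e-04, -9.91202787e-01,
         1.02622505e+00],
       [ 0.00000000e+00,  0.00000000e+00,  0.00000000e+00,
         1.00000000e+00]])}
side {'vertical_fov': 55.188816122683825, 'cx': 323.32043108356334, 'cy': 232.22344228650763, 'camera_from_world': array([[ 0.95909775, -0.28257172, -0.0168739 , -0.53488471],
       [-0.14312603, -0.43264001, -0.89013345,  0.17057633],
       [ 0.24422622,  0.85614009, -0.45538743,  0.9751737 ],
       [ 0.        ,  0.        ,  0.        ,  1.        ]])}
{'time_s': 0.1, 'joints': array([ 6.09577205e+01,  9.10908914e+00,  9.15647530e+01, -9.56140515e-05,
        7.94251610e+01, -1.20366452e+01]), 'joint_vel': array([ 0.02044451, -0.06161873, -0.2093106 ,  0.07696506,  0.03578569,
        0.00036485]), 'joint_torque': array([-2.93306966e-04, -3.96989143e+01, -3.32338750e+01, -1.45000540e-04,
        4.18069729e-03,  1.81339590e-05]), 'ee_pos': array([0.16787904, 0.54931915, 0.19991673]), 'orientation': array([-1.79903154e+02, -2.05539381e-02,  1.62994366e+02]), 'contact_force': array([ 0.06605983, -0.45719377,  0.46355486]), 'torque': array([ 0.02751916, -0.00775177, -0.02088255]), 'width': 0.9998227304957695}
```

View pics/top0.png

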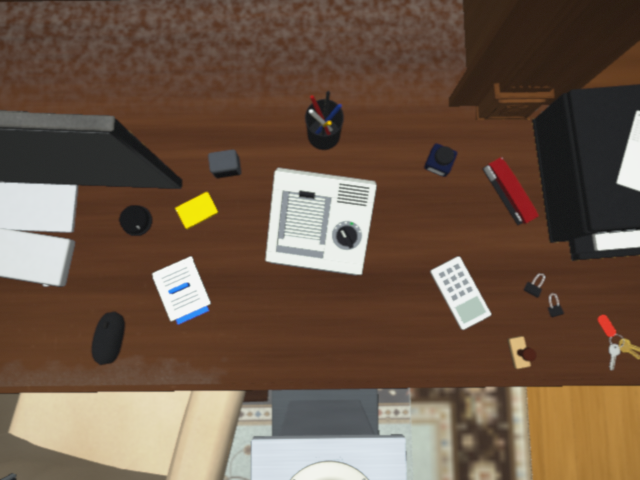

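View pics/side0.png

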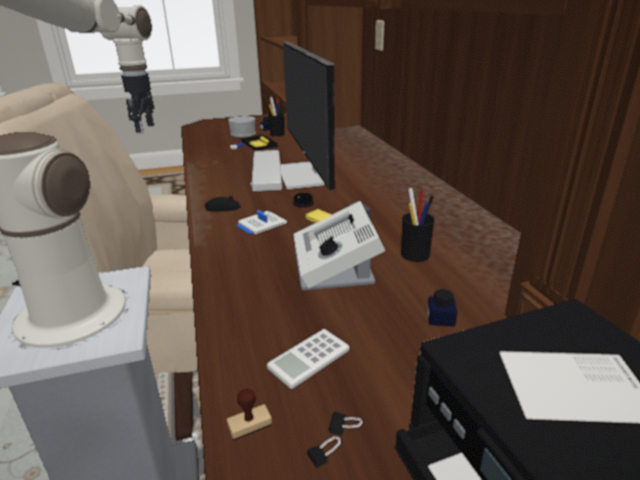

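Run:
```python
import cv2,numpy as np
t=cv2.imread("pics/top0.png")
a=cv2.resize(t[160:282,260:384],None,fx=4.8,fy=4.8,interpolation=cv2.INTER_CUBIC)
b=cv2.resize(t[250:330,145:217],None,fx=2.7,fy=2.7,interpolation=cv2.INTER_CUBIC)
o=np.zeros((590,800,3),np.uint8);o[:a.shape[0],:a.shape[1]]=a;o[:b.shape[0],600:600+b.shape[1]]=b
cv2.imwrite("pics/z0.png",o)
```

```text
(no output)
```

View pics/z0.png

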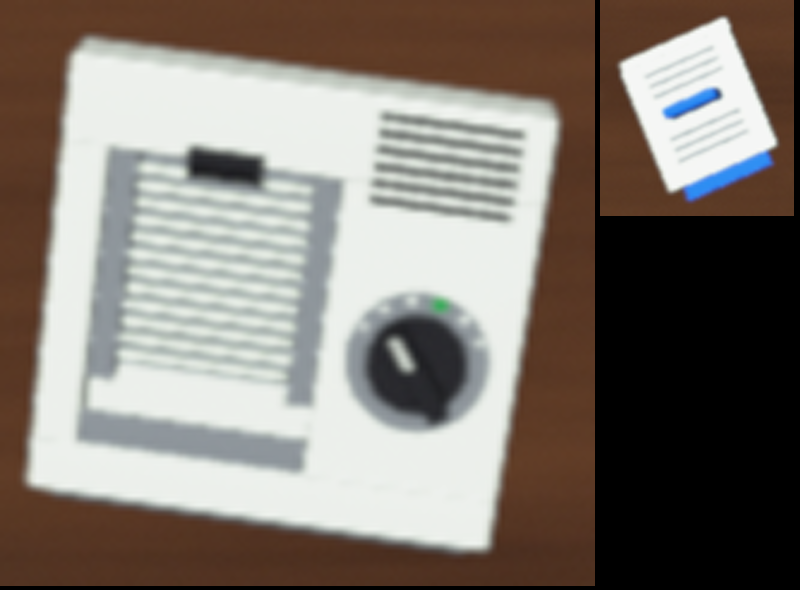

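```bash
cat > h.py <<'E'
import numpy as np, cv2
from scipy.spatial.transform import Rotation as Ro
from rig import env, imaging, job
def cam(n):
    c=imaging.camera_info(n); T=c["camera_from_world"]
    return c, T, 240/np.tan(np.radians(c["vertical_fov"]/2))
def ray(n,u,v):
    c,T,f=cam(n); R=T[:3,:3]
    d=R.T@np.array([(u-c["cx"])/f,(v-c["cy"])/f,1.]); return -R.T@T[:3,3], d
def cast(n,u,v,z):
    o,d=ray(n,u,v); return o+d*(z-o[2])/d[2]
def proj(n,p):
    c,T,f=cam(n); q=T[:3,:3]@p+T[:3,3]; return np.array([c["cx"]+f*q[0]/q[2],c["cy"]+f*q[1]/q[2]])
def tri(r1,r2):
    (a,d),(b,e)=r1,r2; s=np.linalg.lstsq(np.c_[d,-e],b-a,rcond=None)[0]
    return (a+d*s[0]+b+e*s[1])/2, np.linalg.norm(a+d*s[0]-b-e*s[1])
S=np.radians(25)
def bay_R(psi,tilt=0):  # tilt: extra steepness, rad
    return Ro.from_euler('ZY',[psi,-S-tilt]).as_matrix()
TOOL=np.array([[0,1,0],[1,0,0],[0,0,-1.]]).T # tool axes in object frame: y->x, x->y, z->-z
def pose():
    s=env.observe(); return Ro.from_euler('xyz',s["orientation"],degrees=True).as_matrix(), np.array(s["ee_pos"])
def rows(Rt,pt,n=None,R0=None,p0=None):
    if R0 is None: R0,p0=pose()
    w=Ro.from_matrix(R0.T@Rt).as_rotvec(); p=R0.T@(pt-p0)
    n0=int(np.ceil(max(np.abs(w).max()/.08,np.linalg.norm(p)/.019,1))); n=n or n0
    A=sum(Ro.from_rotvec(w*k/n).as_matrix() for k in range(n))
    d=np.linalg.solve(A,p)
    print(f"n={n} shift",np.round(d/.02,3),"turn",np.round(w/n/.08,3))
    return Rt,pt
E
python3 - <<'E'
from h import *
pts=[(72,52,95,68),(557,118,95,-132),(27,487,-95,68),(490,550,-95,-132),(82,408,-56.5,49),(78,440,-71,49),(303,470,-71,-49),(308,438,-56.5,-49),(107,149,58,49),(343,180,58,-49)]
W=[];B=[]
for u,v,x,y in pts:
    z=.085+x*1e-3*np.sin(S); W.append(cast("top",(u+.5)/4.8-.5+260,(v+.5)/4.8-.5+160,z)[:2]); B.append([x*1e-3*np.cos(S),y*1e-3])
W=np.array(W);B=np.array(B);wm,bm=W.mean(0),B.mean(0)
H=(B-bm).T@(W-wm);psi=np.arctan2(H[0,1]-H[1,0],H[0,0]+H[1,1]);R=np.array([[np.cos(psi),-np.sin(psi)],[np.sin(psi),np.cos(psi)]])
o=wm-R@bm;print("bay",o,psi);print(np.round((W-o-B@R.T)*1e3,1))
for n,box in(("top",(145,250,72,80)),("side",(230,200,62,40))):
    im=cv2.imread(f"pics/{n}0.png");x,y,w,h=box;c=im[y:y+h,x:x+w].astype(int)
    bl=((c[...,0]-c[...,2])>80).astype(np.uint8)
    k,l,st,ce=cv2.connectedComponentsWithStats(bl)
    for i in range(1,k): print(n,"blue",st[i][4],ce[i]+[x,y])
    if n=="top":
        wh=(c.min(2)>150).astype(np.uint8);ct=max(cv2.findContours(wh,cv2.RETR_EXTERNAL,cv2.CHAIN_APPROX_NONE)[0],key=cv2.contourArea)
        r=cv2.minAreaRect(ct);bp=cv2.boxPoints(r)+[x,y];print(bp)
        q=np.array([cast("top",*b,.008)[:2] for b in bp]);print("cover corners",q,q.mean(0),[np.linalg.norm(q[i]-q[i-1]) for i in range(4)]);e=[q[i]-q[i-1] for i in range(4)];print([np.degrees(np.arctan2(a[1],a[0])) for a in e])
        cs=[ce[i]+[x,y] for i in range(1,k)]
        for a in cs: print("cast",cast("top",*a,.028),cast("top",*a,.004))
E
```

```text
bay [0.58751035 0.04237793] -0.14791566012893131
[[ 0.3 -0.4]
 [-0.2  0.3]
 [-0.2  0.6]
 [-0.3 -0.7]
 [ 0.2 -0.6]
 [ 0.2 -0.3]
 [ 0.5  0.4]
 [ 0.6  0.1]
 [-0.7  0.4]
 [-0.5  0.2]]
top blue 98 [178.06122449 287.76530612]
top blue 196 [191.87244898 314.62244898]
[[150.29422951 272.25909805]
 [191.07778931 255.72522163]
 [210.83940125 304.4705162 ]
 [170.05583954 321.00439453]]
cover corners [[0.49441243 0.37234559]
 [0.52883165 0.28587913]
 [0.42456207 0.24183465]
 [0.39101308 0.32739574]] [0.45970481 0.30686378] [np.float64(0.11274713161693922), np.float64(0.09306520681493168), np.float64(0.11319037416957643), np.float64(0.09190340035265482)]
[np.float64(23.495591299989105), np.float64(-68.29426193996213), np.float64(-157.10033328389687), np.float64(111.41042996851357)]
cast [0.45996727 0.30670263 0.028     ] [0.46081675 0.31327368 0.004     ]
cast [0.404115   0.27669796 0.028     ] [0.40370431 0.28259203 0.004     ]
side blue 52 [261.71153846 215.32692308]
side blue 46 [244.43478261 228.30434783]
```

Run:
```python
from h import *
print(tri(ray("top",178.06,287.77),ray("side",261.7,215.3)))
R=Ro.from_euler('z',23.1,degrees=True).as_matrix()@TOOL
rows(R,np.array([.460,.3067,.10]))
```

```text
(array([0.46066574, 0.30790091, 0.02336647]), np.float64(0.001098155471617436))
n=21 shift [-0.933  0.017  0.238] turn [-0.001  0.     0.518]
```

>>> send_rows --plan '[-0.93, 0.02, 0.24, 0, 0, 0.52, 0.2, -0.93, 0.02, 0.24, 0, 0, 0.52, 0.2, -0.93, 0.02, 0.24, 0, 0, 0.52, 0.2, -0.93, 0.02, 0.24, 0, 0, 0.52, 0.2, -0.93, 0.02, 0.24, 0, 0, 0.52, 0.2, -0.93, 0.02, 0.24, 0, 0, 0.52, 0.2, -0.93, 0.02, 0.24, 0, 0, 0.52, 0.2, -0.93, 0.02, 0.24, 0, 0, 0.52, 0.2]'

```text
time_s: 0.77
ee_pos: [0.3039, 0.4886, 0.1616]
orientation: [-179.9, -0.0, 143.8]
contact_force: [-0.7, -0.3, 0.6]
width: 0.601
```

>>> send_rows --plan '[-0.93, 0.02, 0.24, 0, 0, 0.52, 0.2, -0.93, 0.02, 0.24, 0, 0, 0.52, 0.2, -0.93, 0.02, 0.24, 0, 0, 0.52, 0.2, -0.93, 0.02, 0.24, 0, 0, 0.52, 0.2, -0.93, 0.02, 0.24, 0, 0, 0.52, 0.2, -0.93, 0.02, 0.24, 0, 0, 0.52, 0.2, -0.93, 0.02, 0.24, 0, 0, 0.52, 0.2, -0.93, 0.02, 0.24, 0, 0, 0.52, 0.2]'

```text
time_s: 1.43
ee_pos: [0.4117, 0.387, 0.1232]
orientation: [-179.9, -0.0, 124.7]
contact_force: [0.1, -0.9, 0.1]
width: 0.604
```

>>> send_rows --plan '[-0.93, 0.02, 0.24, 0, 0, 0.52, 0.2, -0.93, 0.02, 0.24, 0, 0, 0.52, 0.2, -0.93, 0.02, 0.24, 0, 0, 0.52, 0.2, -0.93, 0.02, 0.24, 0, 0, 0.52, 0.2, -0.93, 0.02, 0.24, 0, 0, 0.52, 0.2, 0, 0, 0, 0, 0, 0, 0.2, 0, 0, 0, 0, 0, 0, 0.2]'

```text
time_s: 2.02
ee_pos: [0.4594, 0.308, 0.0994]
orientation: [-179.9, -0.0, 112.9]
contact_force: [-0.5, -0.1, 0.4]
width: 0.598
```

Run:
```python
from h import *
R=Ro.from_euler('z',23.1,degrees=True).as_matrix()@TOOL
s=env.observe();print(s["time_s"],s["ee_pos"],s["orientation"],s["width"],s["contact_force"],s["joints"])
rows(R,np.array([.4603,.3072,.0115]),7)
```

```text
2.0167 [0.45941169 0.30796837 0.09936722] [-1.79913607e+02 -2.08848124e-02  1.12878831e+02] 0.5983436884244319 [-0.46009719 -0.14988763  0.43722255] [ 2.13043609e+01  1.16603021e+01  1.00561966e+02  1.99754137e-02
  6.78646671e+01 -1.58202632e+00]
n=7 shift [-0.008  0.004  0.628] turn [-0.003 -0.001 -0.007]
```

>>> send_rows --plan '[-0.01, 0, 0.63, 0, 0, 0, 0.2, -0.01, 0, 0.63, 0, 0, 0, 0.2, -0.01, 0, 0.63, 0, 0, 0, 0.2, -0.01, 0, 0.63, 0, 0, 0, 0.2, -0.01, 0, 0.63, 0, 0, 0, 0.2, -0.01, 0, 0.63, 0, 0, 0, 0.2, -0.01, 0, 0.63, 0, 0, 0, 0.2, 0, 0, 0, 0, 0, 0, 0.2]'

```text
time_s: 2.68
ee_pos: [0.4578, 0.3063, 0.0083]
orientation: [-179.7, -0.0, 112.9]
contact_force: [-0.2, -0.5, -0.3]
width: 0.601
```

>>> send_rows --plan '[0, 0, 0, 0, 0, 0, -1, 0, 0, 0, 0, 0, 0, -1, 0, 0, 0, 0, 0, 0, -1, 0, 0, 0, 0, 0, 0, -1, 0, 0, 0, 0, 0, 0, -1, 0, 0, 0, 0, 0, 0, -1]'

```text
time_s: 3.18
ee_pos: [0.4606, 0.3074, 0.0123]
orientation: [179.9, 0.0, 112.9]
contact_force: [-0.6, -0.5, 0.4]
width: -0.0
```

Run:
```python
from h import *
print(env.observe()["width"],pose()[1])
o=[]
for n,(x,y,w,h) in(("top",(130,235,110,100)),("side",(190,150,110,100))):
    im=imaging.grab_frame(n)[:,:,::-1];cv2.imwrite(f"pics/{n}1.png",im);o.append(cv2.resize(im[y:y+h,x:x+w],None,fx=3.6,fy=3.6,interpolation=cv2.INTER_CUBIC))
cv2.imwrite("pics/z1.png",np.hstack(o))
```

```text
-4.708493783800691e-06 [0.46062473 0.30743968 0.01229737]
```

View pics/z1.png

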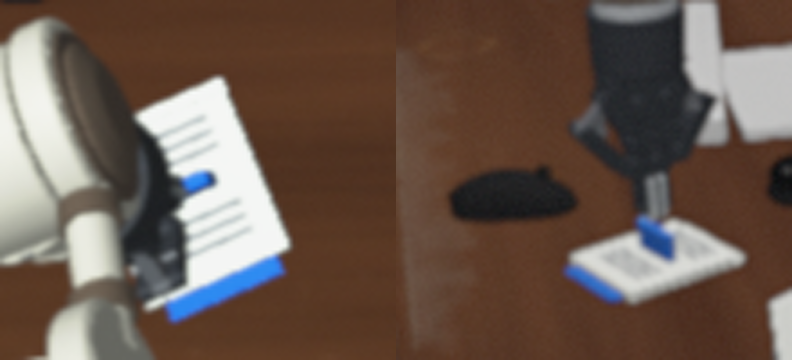

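Run:
```python
from h import *
for p in([.4606,.3074,.0123],[.4606,.3074,.035],[.45,.333,.0123],[.46,.307,.1],[.46,.307,.2]):
    p=np.array(p);a=proj("side",p);b=proj("top",p);print(p,"side",a,(a-[190,150])*3.6+[396,0],"top",(b-[130,235])*3.6)
for n,(x,y,w,h) in(("top",(130,235,110,100)),("side",(230,200,62,40))):
  for k in(0,1):
    c=cv2.imread(f"pics/{n}{k}.png")[y:y+h,x:x+w].astype(int);bl=((c[...,0]-c[...,2])>80).astype(np.uint8)
    kk,l,st,ce=cv2.connectedComponentsWithStats(bl);print(n,k,[(st[i][4],np.round(ce[i]+[x,y],1)) for i in range(1,kk) if st[i][4]>20])
im=cv2.imread("pics/side1.png");cv2.imwrite("pics/z2.png",cv2.resize(im[170:240,225:305],None,fx=8,fy=8,interpolation=cv2.INTER_CUBIC))
```

```text
[0.4606 0.3074 0.0123] side [261.81255736 218.81222511] [654.5252065  247.72401039] top [179.13759102 189.74855602]
[0.4606 0.3074 0.035 ] side [261.2044902  211.75779762] [652.33616473 222.32807142] top [168.52444513 188.47729024]
[0.45   0.333  0.0123] side [256.82847229 215.7857043 ] [636.58250025 236.82853546] top [135.19065881 208.38297631]
[0.46  0.307 0.1  ] side [259.22336739 191.01550342] [645.20412262 147.6558123 ] top [136.16936153 185.6205217 ]
[0.46  0.307 0.2  ] side [256.29015098 157.06715852] [634.64454352  25.44177068] top [ 76.01408572 178.5286264 ]
top 0 [(np.int32(98), array([178.1, 287.8])), (np.int32(196), array([191.9, 314.6]))]
top 1 [(np.int32(32), array([184.3, 284.9])), (np.int32(196), array([191.9, 314.6]))]
side 0 [(np.int32(52), array([261.7, 215.3])), (np.int32(46), array([244.4, 228.3]))]
side 1 [(np.int32(52), array([261.7, 215.3])), (np.int32(46), array([244.4, 228.3]))]
```

View pics/z2.png

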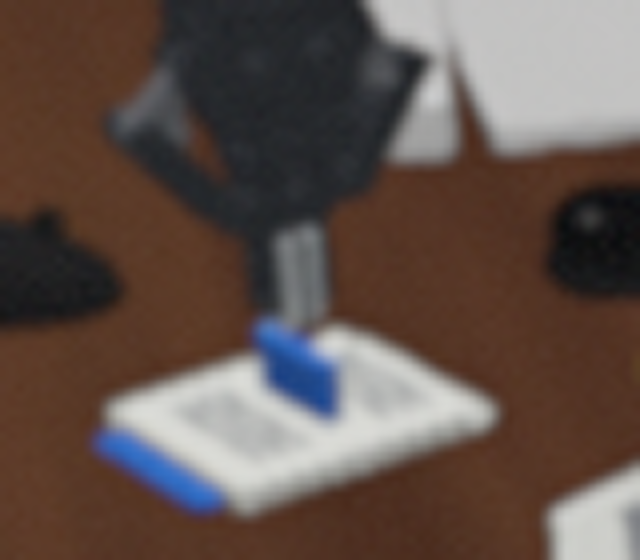

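Run:
```python
from h import *
a=proj("side",np.array([.1679,.5493,.1999]));print("start tcp px",a, proj("side",np.array([.1679,.5493,.2129])))
s=env.observe();print(s["joints"],s["joint_torque"],s["contact_force"],s["ee_pos"])
im=cv2.imread("pics/side0.png");o=im[50:150,80:190].copy();o=cv2.resize(o,None,fx=4,fy=4,interpolation=cv2.INTER_CUBIC)
cv2.drawMarker(o,tuple(int(v) for v in (a-[80,50])*4),(0,0,255),0,12)
b=cv2.resize(cv2.imread("pics/top1.png")[235:335,130:230],None,fx=3.6,fy=4,interpolation=cv2.INTER_CUBIC)
cv2.imwrite("pics/z3.png",np.hstack([o,b]))
```

```text
start tcp px [148.11194797 143.6911041 ] [147.29297421 139.489822  ]
[ 2.12155348e+01  1.89051745e+01  1.03017958e+02  1.73553117e-03
  5.80534895e+01 -1.72456358e+00] [-4.26052182e-03 -4.07375336e+01 -2.75208575e+01 -1.87808096e-04
 -3.56855664e-03  3.98365773e-05] [-0.42063943 -0.74564151 -0.61699495] [0.46040087 0.30734754 0.01203298]
```

View pics/z3.png

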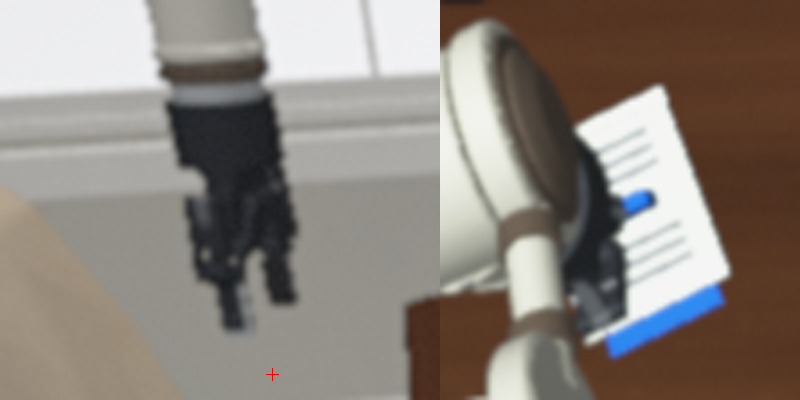

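>>> send_rows --plan '[0, 0, 0, 0, 0, 0, 0.2, 0, 0, 0, 0, 0, 0, 0.2, 0, 0, 0, 0, 0, 0, 0.2, 0, 0, 0.35, 0, 0, 0, 0.2, 0, 0, 0.35, 0, 0, 0, 0.2, 0, 0, 0.35, 0, 0, 0, 0.2, 0, 0, 0.15, 0, 0, 0, 0.2, 0, 0, 0, 0, 0, 0, 0.2]'

```text
time_s: 3.95
ee_pos: [0.459, 0.3068, -0.0138]
orientation: [-179.8, -0.0, 112.9]
contact_force: [-0.1, 1.1, 0.4]
width: 0.598
```

>>> send_rows --plan '[0, 0, 0.1, 0, 0, 0, 0, 0, 0, 0.1, 0, 0, 0, -1, 0, 0, 0, 0, 0, 0, -1, 0, 0, 0, 0, 0, 0, -1, 0, 0, 0, 0, 0, 0, -1, 0, 0, 0, 0, 0, 0, -1]'

```text
time_s: 4.45
ee_pos: [0.4605, 0.3074, -0.016]
orientation: [180.0, -0.0, 112.9]
contact_force: [0.3, -0.7, 1.0]
width: 0.104
```

```bash
cat >> h.py <<'E'
BO=np.array([.5875,.0424,.085]); PSI=-.148; G=np.array([0,0,-.016])  # reported TCP in cover frame
def target(lip,dl,g=None):
    """reported TCP pose with lip tip at bay point (m), dl deg steeper"""
    g=G if g is None else g
    Rc=bay_R(PSI,np.radians(dl)); B=bay_R(PSI)
    o=BO+B@np.array(lip)-Rc@np.array([-.067,0,.002]); return Rc@TOOL, o+Rc@g
E
python3 - <<'E'
from h import *
R0,p0=pose();print(p0)
p1=p0+[0,0,.2]
rows(R0,p1,11)
R,p=target([-.04,0,.07],16);print(p)
rows(R,p,None,R0,p1)
E
```

```text
[ 0.46049816  0.30740123 -0.01595186]
n=11 shift [ 0.     0.001 -0.909] turn [0. 0. 0.]
[0.58407685 0.04291036 0.161908  ]
n=16 shift [-0.879  0.225  0.185] turn [-0.544 -0.153  0.41 ]
```

>>> send_rows --plan '[0, 0, -0.5, 0, 0, 0, -1, 0, 0, -0.9, 0, 0, 0, -1, 0, 0, -0.9, 0, 0, 0, -1, 0, 0, -0.9, 0, 0, 0, -1, 0, 0, -0.9, 0, 0, 0, -1, 0, 0, -0.9, 0, 0, 0, -1, 0, 0, -0.9, 0, 0, 0, -1, 0, 0, -0.9, 0, 0, 0, -1]'

```text
time_s: 5.12
ee_pos: [0.4599, 0.3072, 0.1212]
orientation: [-180.0, 0.0, 112.9]
contact_force: [-0.2, 0.3, -0.8]
width: 0.102
```

>>> send_rows --plan '[0, 0, -0.9, 0, 0, 0, -1, 0, 0, -0.9, 0, 0, 0, -1, 0, 0, -0.9, 0, 0, 0, -1, 0, 0, -0.5, 0, 0, 0, -1, -0.88, 0.22, 0.18, -0.54, -0.15, 0.41, -1, -0.88, 0.22, 0.18, -0.54, -0.15, 0.41, -1, -0.88, 0.22, 0.18, -0.54, -0.15, 0.41, -1, -0.88, 0.22, 0.18, -0.54, -0.15, 0.41, -1]'

```text
time_s: 5.78
ee_pos: [0.5018, 0.2466, 0.1715]
orientation: [169.9, 2.1, 105.1]
contact_force: [0.2, 0.3, -2.0]
width: 0.101
```

>>> send_rows --plan '[-0.88, 0.22, 0.18, -0.54, -0.15, 0.41, -1, -0.88, 0.22, 0.18, -0.54, -0.15, 0.41, -1, -0.88, 0.22, 0.18, -0.54, -0.15, 0.41, -1, -0.88, 0.22, 0.18, -0.54, -0.15, 0.41, -1, -0.88, 0.22, 0.18, -0.54, -0.15, 0.41, -1, -0.88, 0.22, 0.18, -0.54, -0.15, 0.41, -1, -0.88, 0.22, 0.18, -0.54, -0.15, 0.41, -1, -0.88, 0.22, 0.18, -0.54, -0.15, 0.41, -1]'

```text
time_s: 6.45
ee_pos: [0.5635, 0.113, 0.1619]
orientation: [149.4, 2.0, 89.2]
contact_force: [-0.7, -0.0, -1.1]
width: 0.101
```

>>> send_rows --plan '[-0.88, 0.22, 0.18, -0.54, -0.15, 0.41, -1, -0.88, 0.22, 0.18, -0.54, -0.15, 0.41, -1, -0.88, 0.22, 0.18, -0.54, -0.15, 0.41, -1, -0.88, 0.22, 0.18, -0.54, -0.15, 0.41, -1, 0, 0, 0, 0, 0, 0, -1, 0, 0, 0, 0, 0, 0, -1, 0, 0, 0, 0, 0, 0, -1]'

```text
time_s: 7.03
ee_pos: [0.5819, 0.0425, 0.1621]
orientation: [139.4, -0.1, 81.6]
contact_force: [0.2, 0.0, -1.1]
width: 0.099
```

Run:
```python
from h import *
s=env.observe();print(s["time_s"],s["width"],s["joints"],s["contact_force"]);R0,p0=pose();print(p0);R,p=target([-.04,0,.07],16);rows(R,p,1)
o=[]
for n,(x,y,w,h) in(("top",(240,150,150,150)),("side",(250,130,150,150))):
    im=imaging.grab_frame(n)[:,:,::-1];cv2.imwrite(f"pics/{n}2.png",im);o.append(cv2.resize(im[y:y+h,x:x+w],None,fx=2.66,fy=2.66*1.5,interpolation=cv2.INTER_CUBIC) if 0 else cv2.resize(im[y:y+h,x:x+w],(400,400),interpolation=cv2.INTER_CUBIC))
    c=im.astype(int);bl=((c[...,0]-c[...,2])>80).astype(np.uint8);k,l,st,ce=cv2.connectedComponentsWithStats(bl)
    print(n,[(st[i].tolist(),np.round(ce[i],1)) for i in range(1,k) if st[i][4]>15])
    A=R0@TOOL.T;oo=p0-A@G
    for q in([-.067,0,.002],[-.067,.035,.002],[-.067,-.035,.002],[0,0,.021]): print(q,proj(n,oo+A@np.array(q)),proj(n,oo+A@np.array(q)+A@[0,0,.029]-[0,0,.029]))
cv2.imwrite("pics/z4.png",np.hstack(o))
```

```text
7.0333 0.09915527253641422 [ -7.31534072 -15.42228669 129.15280932  -1.41475102  25.72178387
   2.16890688] [ 0.21590225  0.02827194 -1.08717563]
[0.58193771 0.04254883 0.16205102]
n=1 shift [0.033 0.074 0.073] turn [-0.096 -0.031 -0.002]
top [([306, 225, 7, 11, 59], array([309.1, 229.8])), ([288, 226, 3, 7, 18], array([289.1, 229.4])), ([307, 252, 10, 4, 31], array([311.5, 253.7]))]
[-0.067, 0, 0.002] [297.92865249 252.64487179] [296.72187348 262.7503206 ]
[-0.067, 0.035, 0.002] [279.71602978 250.19208983] [278.5933237  260.30267655]
[-0.067, -0.035, 0.002] [316.16334241 255.10062565] [314.87228796 265.20091673]
[0, 0, 0.021] [299.72585477 228.25832153] [298.44128808 239.06035861]
side [([312, 186, 10, 11, 42], array([316.6, 191. ])), ([300, 207, 5, 13, 30], array([302. , 213.2]))]
[-0.067, 0, 0.002] [300.91824997 213.67480456] [293.10488504 216.94316668]
[-0.067, 0.035, 0.002] [299.52919509 207.7035556 ] [291.93264351 210.88670079]
[-0.067, -0.035, 0.002] [302.38853369 219.99523886] [294.34561599 223.35348788]
[0, 0, 0.021] [316.50649648 189.73400764] [308.51794292 193.09093597]
```

View pics/z4.png

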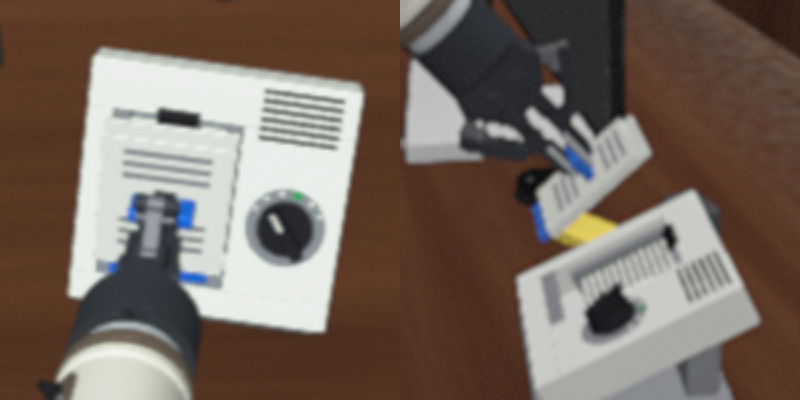

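Run:
```python
from h import *
R1,p1=target([-.049,0,.006],16);rows(R1,p1,8)
R2,p2=target([-.051,0,-.007],16);rows(R2,p2,4,R1,p1)
R3,p3=target([-.064,0,-.0105],16);rows(R3,p3,4,R2,p2)
```

```text
n=8 shift [ 0.001 -0.157  0.379] turn [-0.01  -0.005  0.001]
n=4 shift [ 0.    -0.069  0.149] turn [0. 0. 0.]
n=4 shift [ 0.    -0.168 -0.003] turn [0. 0. 0.]
```

>>> send_rows --plan '[0, -0.16, 0.38, -0.01, -0.005, 0, -1, 0, -0.16, 0.38, -0.01, -0.005, 0, -1, 0, -0.16, 0.38, -0.01, -0.005, 0, -1, 0, -0.16, 0.38, -0.01, -0.005, 0, -1, 0, -0.16, 0.38, -0.01, -0.005, 0, -1, 0, -0.16, 0.38, -0.01, -0.005, 0, -1, 0, -0.16, 0.38, -0.01, -0.005, 0, -1, 0, -0.16, 0.38, -0.01, -0.005, 0, -1]'

```text
time_s: 7.8
ee_pos: [0.6023, 0.0392, 0.0981]
orientation: [139.0, 0.0, 81.5]
contact_force: [0.6, -0.3, -1.5]
width: 0.102
```

>>> send_rows --plan '[0, 0, 0, 0, 0, 0, -1, 0, 0, 0, 0, 0, 0, -1]'

```text
time_s: 7.97
ee_pos: [0.6018, 0.0393, 0.0982]
orientation: [139.1, 0.0, 81.5]
contact_force: [-0.4, 0.1, -1.0]
width: 0.097
```

```bash
cat >> h.py <<'E'
def lipbay():
    R0,p0=pose();A=R0@TOOL.T;o=p0-A@G;B=bay_R(PSI)
    f=lambda q:np.round(1e3*(B.T@(o+A@np.array(q)-BO)),1)
    s=env.observe();print("t",s["time_s"],"w",round(s["width"],3),"F",np.round(s["contact_force"],1),"M",np.round(s["torque"],2))
    print("lip",f([-.067,0,.002]),"far",f([.055,0,0]),"rel deg",np.round(Ro.from_matrix(B.T@A).as_rotvec(degrees=True),2))
E
python3 - <<'E'
from h import *
lipbay()
o=[]
for n,(x,y,w,h) in(("top",(255,160,110,110)),("side",(280,180,110,110))):
    im=imaging.grab_frame(n)[:,:,::-1];cv2.imwrite(f"pics/{n}3.png",im);o.append(cv2.resize(im[y:y+h,x:x+w],(400,400),interpolation=cv2.INTER_CUBIC))
cv2.imwrite("pics/z5.png",np.hstack(o))
R2,p2=target([-.051,0,-.007],16);rows(R2,p2,4)
R3,p3=target([-.064,0,-.0105],16);rows(R3,p3,4,R2,p2)
E
```

```text
t 7.9667 w 0.097 F [-0.4  0.1 -1. ] M [ 0.11  0.51 -0.03]
lip [-50.5  -0.9   4.8] far [67.3 -1.  36.3] rel deg [ -0.06 -15.89  -0.04]
n=4 shift [ 0.012 -0.063  0.146] turn [ 0.001  0.003 -0.002]
n=4 shift [ 0.    -0.168 -0.003] turn [0. 0. 0.]
```

View pics/z5.png

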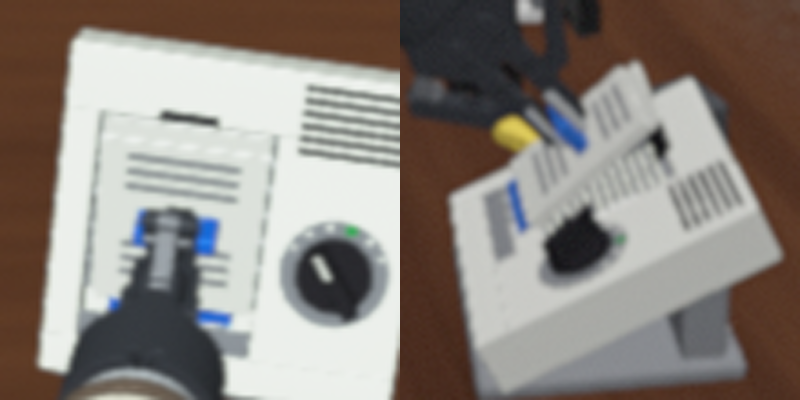

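>>> send_rows --plan '[0.01, -0.06, 0.15, 0, 0, 0, -1, 0.01, -0.06, 0.15, 0, 0, 0, -1, 0.01, -0.06, 0.15, 0, 0, 0, -1, 0.01, -0.06, 0.15, 0, 0, 0, -1, 0, 0, 0, 0, 0, 0, -1]'

```text
time_s: 8.48
ee_pos: [0.606, 0.0395, 0.0859]
orientation: [139.1, 0.0, 81.5]
contact_force: [0.1, -0.4, -2.0]
width: 0.096
```

Run:
```python
from h import *
lipbay()
R3,p3=target([-.064,0,-.0105],16);rows(R3,p3,4)
```

```text
t 8.4833 w 0.096 F [ 0.1 -0.4 -2. ] M [ 0.08  0.54 -0.03]
lip [-52.   -0.1  -8.1] far [65.9 -0.2 23.4] rel deg [ -0.06 -15.89  -0.04]
n=4 shift [ 0.002 -0.152 -0.014] turn [-0.006  0.003 -0.002]
```

>>> send_rows --plan '[0, -0.15, -0.01, 0, 0, 0, -1, 0, -0.15, -0.01, 0, 0, 0, -1, 0, -0.15, -0.01, 0, 0, 0, -1, 0, -0.15, -0.01, 0, 0, 0, -1, 0, 0, 0, 0, 0, 0, -1]'

```text
time_s: 8.9
ee_pos: [0.5959, 0.041, 0.0788]
orientation: [139.1, 0.0, 81.5]
contact_force: [-0.3, 0.1, -1.2]
width: 0.098
```

Run:
```python
from h import *
lipbay()
R3,p3=target([-.0655,0,-.009],8);rows(R3,p3,4)
R4,p4=target([-.0665,0,-.0075],2);rows(R4,p4,4,R3,p3)
```

```text
t 8.9 w 0.098 F [-0.3  0.1 -1.2] M [ 0.06  0.48 -0.01]
lip [-64.3  -0.1 -10.3] far [53.6 -0.1 21.2] rel deg [ -0.05 -15.89  -0.03]
n=4 shift [ 0.001 -0.045  0.096] turn [ 0.43   0.003 -0.002]
n=4 shift [ 0.    -0.035  0.067] turn [0.327 0.    0.   ]
```

>>> send_rows --plan '[0, -0.045, 0.096, 0.43, 0, 0, -1, 0, -0.045, 0.096, 0.43, 0, 0, -1, 0, -0.045, 0.096, 0.43, 0, 0, -1, 0, -0.045, 0.096, 0.43, 0, 0, -1, 0, 0, 0, 0, 0, 0, -1]'

```text
time_s: 9.32
ee_pos: [0.6006, 0.0402, 0.0729]
orientation: [146.8, 0.0, 81.4]
contact_force: [1.3, 1.2, -1.3]
width: 0.1
```

Run:
```python
from h import *
lipbay()
R4,p4=target([-.0665,0,-.0075],2);rows(R4,p4,4)
R5,p5=target([-.067,0,-.0085],-0.5);rows(R5,p5,4,R4,p4)
```

```text
t 9.3167 w 0.1 F [ 1.3  1.2 -1.3] M [0.09 0.43 0.01]
lip [-61.9  -0.2  -8.3] far [59.1 -0.3  7.1] rel deg [-0.05 -8.22 -0.06]
n=4 shift [ 0.003 -0.081  0.074] turn [ 0.339  0.003 -0.003]
n=4 shift [ 0.    -0.016  0.049] turn [ 0.136 -0.    -0.   ]
```

>>> send_rows --plan '[0, 0, 0, 0, 0, 0, -1, 0, 0, 0, 0, 0, 0, -1]'

```text
time_s: 9.48
ee_pos: [0.5984, 0.0406, 0.0711]
orientation: [146.9, 0.0, 81.5]
contact_force: [0.1, 1.1, -1.2]
width: 0.103
```

Run:
```python
from h import *
lipbay()
R4,p4=target([-.0660,0,-.009],8);rows(R4,p4,2)
```

```text
t 9.4833 w 0.103 F [ 0.1  1.1 -1.2] M [ 0.03  0.41 -0.01]
lip [-64.7  -0.1  -8.9] far [56.3 -0.2  6.3] rel deg [-0.05 -8.09 -0.04]
n=2 shift [ 0.004 -0.032  0.   ] turn [ 0.01   0.006 -0.004]
```

>>> send_rows --plan '[0, -0.06, 0, 0, 0, 0, -1, 0, -0.03, 0.04, 0.2, 0, 0, -1, 0, -0.03, 0.04, 0.2, 0, 0, -1, 0, -0.03, 0.04, 0.2, 0, 0, -1, 0, -0.03, 0.04, 0.2, 0, 0, -1, 0, 0, 0, 0, 0, 0, -1, 0, 0, 0, 0, 0, 0, -1, 0, 0, 0, 0, 0, 0, -1]'

```text
time_s: 10.15
ee_pos: [0.5976, 0.0408, 0.067]
orientation: [150.6, 0.0, 81.5]
contact_force: [-3.8, 0.9, 3.1]
width: 0.103
```

Run:
```python
from h import *
lipbay()
R4,p4=target([-.0665,0,-.0072],0.5);rows(R4,p4,4)
R5,p5=target([-.067,0,-.009],0);rows(R5,p5,3,R4,p4)
```

```text
t 10.15 w 0.103 F [-3.8  0.9  3.1] M [ 0.04  0.19 -0.01]
lip [-66.5  -0.   -7.9] far [55.3 -0.1 -0.5] rel deg [-0.04 -4.44 -0.04]
n=4 shift [ 0.001 -0.015  0.049] turn [ 0.215  0.002 -0.002]
n=3 shift [ 0.    -0.011  0.04 ] turn [ 0.036 -0.     0.   ]
```

>>> send_rows --plan '[0, -0.01, 0.06, 0.22, 0, 0, -1, 0, -0.01, 0.06, 0.22, 0, 0, -1, 0, -0.01, 0.06, 0.22, 0, 0, -1, 0, -0.01, 0.06, 0.22, 0, 0, -1, 0, 0, 0.06, 0, 0, 0, -1, 0, 0, 0, 0, 0, 0, -1, 0, 0, 0, 0, 0, 0, -1, 0, 0, 0, 0, 0, 0, -1]'

```text
time_s: 10.82
ee_pos: [0.5978, 0.0409, 0.062]
orientation: [154.9, 0.1, 81.5]
contact_force: [-28.6, 0.5, 29.8]
width: 0.096
```

Run:
```python
from h import *
lipbay()
```

```text
t 10.8167 w 0.096 F [-28.6   0.5  29.8] M [-0.03  2.59 -0.27]
lip [-67.3  -0.   -7.4] far [54.7  0.  -9.2] rel deg [-0.07 -0.11  0.01]
```

>>> send_rows --plan '[0, 0, -0.05, 0, 0, 0, -1, 0, 0, 0, 0, 0, 0, -0.2, 0, 0, 0, 0, 0, 0, -0.2, 0, 0, 0, 0, 0, 0, -0.2, 0, 0, -0.4, 0, 0, 0, -0.2, 0, 0, -0.8, 0, 0, 0, -0.2, 0, 0, -0.8, 0, 0, 0, -0.2, 0, 0, -0.8, 0, 0, 0, -0.2]'

```text
time_s: 11.48
ee_pos: [0.575, 0.0441, 0.1134]
orientation: [154.6, 0.0, 81.4]
contact_force: [0.3, -0.2, 0.2]
width: 0.402
```

Run:
```python
from h import *
lipbay();s=env.observe();print(s["joints"],s["ee_pos"])
o=[]
for n,(x,y,w,h) in(("top",(255,160,110,110)),("side",(280,180,110,110))):
    im=imaging.grab_frame(n)[:,:,::-1];cv2.imwrite(f"pics/{n}4.png",im);o.append(cv2.resize(im[y:y+h,x:x+w],(400,400),interpolation=cv2.INTER_CUBIC))
    c=im.astype(int);bl=((c[...,0]-c[...,2])>80).astype(np.uint8);k,l,st,ce=cv2.connectedComponentsWithStats(bl)
    print(n,[(st[i].tolist(),np.round(ce[i],1)) for i in range(1,k) if st[i][4]>15], proj(n,BO+bay_R(PSI)@[0,0,.018]))
cv2.imwrite("pics/z6.png",np.hstack(o))
# dial: grip, TCP reported at bay z
B=bay_R(PSI)
def dial(ang,z,dx=0,dy=0):
    y=np.array([np.cos(ang),np.sin(ang),0]);zz=np.array([0,0,-1.]);x=np.cross(y,zz)
    return B@np.c_[x,y,zz], BO+B@np.array([-.015+dx,-.090+dy,z-.029])
a=1.091-.436-np.pi/2
R,p=dial(a,.07);rows(R,p,16)
R2,p2=dial(a,.009);rows(R2,p2,6,R,p)
```

```text
t 11.4833 w 0.402 F [ 0.3 -0.2  0.2] M [0.04 0.23 0.01]
lip [-66.6  -0.1  48.6] far [55.5 -0.2 47.4] rel deg [-0.05 -0.38 -0.05]
[ -7.2814467   -4.08900294 119.50537032  -0.89400631  39.2114686
   1.82921798] [0.57500448 0.04406408 0.11337352]
top [([308, 222, 6, 7, 38], array([310.6, 225. ]))] [302.46986045 223.99333204]
side [([325, 220, 7, 13, 35], array([327.5, 225.9]))] [326.37137488 223.33549761]
n=16 shift [-0.29   0.067 -0.026] turn [ 0.009 -0.004  0.715]
n=6 shift [0.    0.    0.508] turn [0. 0. 0.]
```

View pics/z6.png

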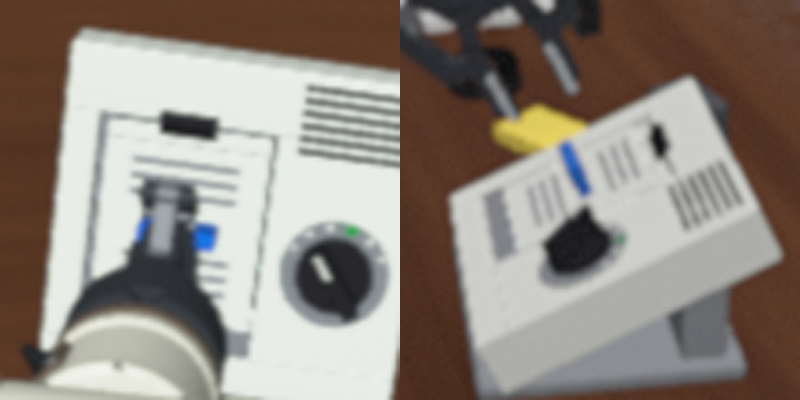

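>>> send_rows --plan '[-0.29, 0.07, -0.03, 0.01, 0, 0.71, -0.2, -0.29, 0.07, -0.03, 0.01, 0, 0.71, -0.2, -0.29, 0.07, -0.03, 0.01, 0, 0.71, -0.2, -0.29, 0.07, -0.03, 0.01, 0, 0.71, -0.2, -0.29, 0.07, -0.03, 0.01, 0, 0.71, -0.2, -0.29, 0.07, -0.03, 0.01, 0, 0.71, -0.2, -0.29, 0.07, -0.03, 0.01, 0, 0.71, -0.2, -0.29, 0.07, -0.03, 0.01, 0, 0.71, -0.2]'

```text
time_s: 12.25
ee_pos: [0.5678, -0.003, 0.117]
orientation: [157.3, -10.8, 57.4]
contact_force: [-0.0, 0.3, 0.5]
width: 0.401
```

>>> send_rows --plan '[-0.29, 0.07, -0.03, 0.01, 0, 0.71, -0.2, -0.29, 0.07, -0.03, 0.01, 0, 0.71, -0.2, -0.29, 0.07, -0.03, 0.01, 0, 0.71, -0.2, -0.29, 0.07, -0.03, 0.01, 0, 0.71, -0.2, -0.29, 0.07, -0.03, 0.01, 0, 0.71, -0.2, -0.29, 0.07, -0.03, 0.01, 0, 0.71, -0.2, -0.29, 0.07, -0.03, 0.01, 0, 0.71, -0.2, -0.29, 0.07, -0.03, 0.01, 0, 0.71, -0.2]'

```text
time_s: 12.92
ee_pos: [0.5421, -0.043, 0.1131]
orientation: [164.5, -19.5, 32.0]
contact_force: [0.6, -1.1, 0.2]
width: 0.403
```

>>> send_rows --plan '[0, 0, 0, 0, 0, 0, -0.2, 0, 0, 0, 0, 0, 0, -0.2, 0, 0, 0, 0, 0, 0, -0.2]'

```text
time_s: 13.17
ee_pos: [0.5425, -0.0425, 0.1136]
orientation: [164.4, -19.4, 32.2]
contact_force: [-0.1, 0.4, -0.1]
width: 0.395
```

```bash
cat >> h.py <<'E'
def dial(ang,z,dx=0,dy=0):
    B=bay_R(PSI);y=np.array([np.cos(ang),np.sin(ang),0]);zz=np.array([0,0,-1.]);x=np.cross(y,zz)
    return B@np.c_[x,y,zz], BO+B@np.array([-.015+dx,-.090+dy,z-.029])
A0=1.091-.436-np.pi/2
def dstat():
    R,p=pose();B=bay_R(PSI);s=env.observe();y=B.T@R[:,1]
    print("t",s["time_s"],"w",round(s["width"],3),"F",np.round(s["contact_force"],1),"M",np.round(s["torque"],2),"tip bay",np.round(1e3*(B.T@(p-BO+.029*-R[:,2])),1),"q equiv",round(1.091-np.pi/2-np.arctan2(y[1],y[0]),3),"j",np.round(s["joints"],1))
E
python3 - <<'E'
from h import *
dstat();R,p=dial(A0,.009);rows(R,p,6)
E
```

```text
t 13.1667 w 0.395 F [-0.1  0.4 -0.1] M [ 0.05  0.21 -0.01] tip bay [-16.8 -90.7  68.5] q equiv 0.429 j [-20.6  -9.9 124.5   8.   41.5  35. ]
n=6 shift [0.016 0.007 0.496] turn [-0.013  0.002  0.015]
```

>>> send_rows --plan '[0.02, 0.01, 0.5, -0.01, 0, 0.01, -0.2, 0.02, 0.01, 0.5, -0.01, 0, 0.01, -0.2, 0.02, 0.01, 0.5, -0.01, 0, 0.01, -0.2, 0.02, 0.01, 0.5, -0.01, 0, 0.01, -0.2, 0.02, 0.01, 0.5, -0.01, 0, 0.01, -0.2, 0.02, 0.01, 0.5, -0.01, 0, 0.01, -0.2, 0, 0, 0, 0, 0, 0, -0.2, 0, 0, 0, 0, 0, 0, -0.2]'

```text
time_s: 13.83
ee_pos: [0.5695, -0.0455, 0.06]
orientation: [164.3, -19.5, 31.9]
contact_force: [0.2, 0.2, -0.3]
width: 0.401
```

>>> send_rows --plan '[0, 0, 0, 0, 0, 0, -1, 0, 0, 0, 0, 0, 0, -1, 0, 0, 0, 0, 0, 0, -1, 0, 0, 0, 0, 0, 0, -1, 0, 0, 0, 0, 0, 0, -1]'

```text
time_s: 14.25
ee_pos: [0.5686, -0.0437, 0.0605]
orientation: [164.4, -19.5, 31.9]
contact_force: [-6.3, 9.4, 6.3]
width: 0.093
```

Run:
```python
from h import *
dstat();R0,p0=pose();B=bay_R(PSI);b=B.T@(p0-.029*R0[:,2]-BO)
R,p=dial(A0-.873,.010);rows(R,p,14)
R=R0@Ro.from_rotvec([0,0,.90]).as_matrix();rows(R,p0,14)
```

```text
t 14.25 w 0.093 F [-6.3  9.4  6.3] M [1.35 0.68 0.6 ] tip bay [-15.6 -88.1   9.3] q equiv 0.434 j [-19.4   0.  122.4   8.7  33.6  35.2]
n=14 shift [ 0.001  0.008 -0.002] turn [-0.004  0.003  0.781]
n=14 shift [0. 0. 0.] turn [0.    0.    0.804]
```

>>> send_rows --plan '[0, 0, 0, 0, 0, 0.79, -1, 0, 0, 0, 0, 0, 0.79, -1, 0, 0, 0, 0, 0, 0.79, -1, 0, 0, 0, 0, 0, 0.79, -1, 0, 0, 0, 0, 0, 0.79, -1, 0, 0, 0, 0, 0, 0.79, -1, 0, 0, 0, 0, 0, 0.79, -1]'

```text
time_s: 14.83
ee_pos: [0.5685, -0.0434, 0.0605]
orientation: [174.7, -24.2, 4.8]
contact_force: [-5.8, 11.4, 6.6]
width: 0.097
```

>>> send_rows --plan '[0, 0, 0, 0, 0, 0.79, -1, 0, 0, 0, 0, 0, 0.79, -1, 0, 0, 0, 0, 0, 0.79, -1, 0, 0, 0, 0, 0, 0.79, -1, 0, 0, 0, 0, 0, 0.79, -1, 0, 0, 0, 0, 0, 0.79, -1, 0, 0, 0, 0, 0, 0.79, -1, 0, 0, 0, 0, 0, 0, -1]'

```text
time_s: 15.5
ee_pos: [0.5686, -0.043, 0.0605]
orientation: [-173.7, -24.0, -23.0]
contact_force: [-5.6, 12.9, 6.7]
width: 0.101
```

>>> send_rows --plan '[0, 0, 0, 0, 0, 0, -1, 0, 0, 0, 0, 0, 0, -1]'

```text
time_s: 15.67
ee_pos: [0.5685, -0.043, 0.0605]
orientation: [-173.8, -24.0, -22.8]
contact_force: [-5.5, 13.6, 6.7]
width: 0.097
```

Run:
```python
from h import *
dstat()
```

```text
t 15.6667 w 0.097 F [-5.5 13.6  6.7] M [1.81 0.52 0.84] tip bay [-15.8 -87.4   9.4] q equiv 1.319 j [-19.4  -0.  122.4   8.7  33.6  85.9]
```

>>> send_rows --plan '[0, 0, 0, 0, 0, 0, -0.2, 0, 0, 0, 0, 0, 0, -0.2, 0, 0, 0, 0, 0, 0, -0.2, 0, 0, 0, 0, 0, 0, -0.2, 0, 0, -0.5, 0, 0, 0, -0.2, 0, 0, -0.8, 0, 0, 0, -0.2, 0, 0, -0.9, 0, 0, 0, -0.2, 0, 0, -0.9, 0, 0, 0, -0.2]'

```text
time_s: 16.33
ee_pos: [0.5434, -0.0424, 0.1173]
orientation: [-174.0, -24.2, -22.9]
contact_force: [0.3, 0.0, -0.2]
width: 0.405
```

>>> send_rows --plan '[0, 0, -0.9, 0, 0, 0, -0.2, 0, 0, -0.9, 0, 0, 0, -0.2, 0, 0, -0.9, 0, 0, 0, -0.2, 0, 0, -0.9, 0, 0, 0, -0.2, 0, 0, -0.9, 0, 0, 0, -0.2, 0, 0, -0.5, 0, 0, 0, -0.2, 0, 0, 0, 0, 0, 0, -0.2, 0, 0, 0, 0, 0, 0, -0.2]'

```text
time_s: 17.0
ee_pos: [0.5026, -0.0364, 0.2081]
orientation: [-174.0, -24.3, -22.9]
contact_force: [1.2, -0.3, 0.1]
width: 0.398
```

Run:
```python
from h import *
dstat()
o=[]
for n,(x,y,w,h) in(("top",(255,160,130,130)),("side",(280,180,110,110))):
    im=imaging.grab_frame(n)[:,:,::-1];cv2.imwrite(f"pics/{n}5.png",im);o.append(cv2.resize(im[y:y+h,x:x+w],(400,400),interpolation=cv2.INTER_CUBIC))
cv2.imwrite("pics/z7.png",np.hstack(o))
```

```text
t 17.0 w 0.398 F [ 1.2 -0.3  0.1] M [0.03 0.22 0.  ] tip bay [-13.6 -90.5 171.1] q equiv 1.32 j [-21.8 -24.7 124.6   6.8  55.9  87.2]
```

View pics/z7.png

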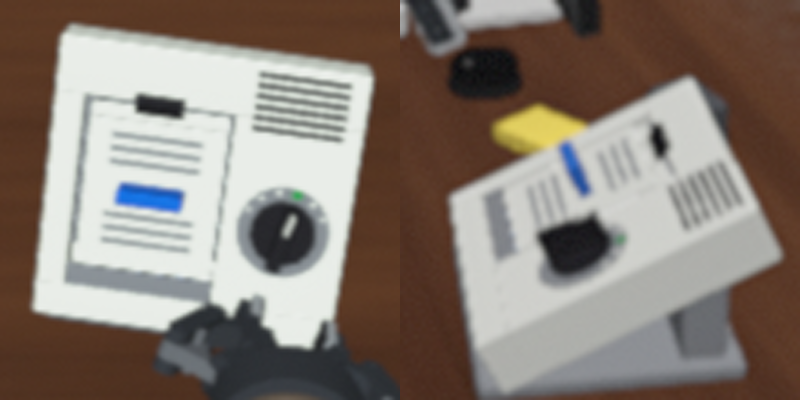

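Run:
```python
from rig import job
print(job.job_done())
```

```text
the job is handed in; nothing more can be done
None
```

I put the cover back in the bay, set the fan dial to the green mark, let go, and handed the job in at about 17 s. No verdict was reported.

- **Cover:** Before the swing, the lip measured bay x -64 mm, z -10 mm, with the far edge 21 mm above the face. After pressing with about 40 N, the far edge read -9.2 mm and the cover was within 0.2 degrees of the face. After release, both camera views show it flush with the latch over its edge. I did not measure the latch position in numbers.
- **Dial:** I turned it from the first click to 1.32 rad by wrist angle. The last picture shows the white line near the green dot. By eye it reads about 5 degrees past the expected angle, against 25 degrees between clicks.
- **Bystanders:** The robot was clear of everything at the end. I kept my path away from the calculator, clock, ink bottle and pad, but I did not measure their positions again afterwards.

**What disagreed:** my first grasp closed on air. The real fingertips are about 29 mm short of the reported tool point, along the tool axis. I estimated this from the side view, corrected every later move for it, and confirmed it in both views with the cover held. The cover had not moved.

I viewed 10 pictures in all.

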